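# Snap the food tub's lid shut all round

## Task

The snap lid of the white food tub is only laid on: press its four rim sections down one by one until each clicks fully shut, the three green ones first and the orange one with the pull tab last. Only press: do not lift or tip the tub or shove it from its place, and leave the mister, heat emitter, hide and dish around it undisturbed.

Things in the scene. Friction and masses are not known exactly. Their poses are not given: they have to be found in the camera images.
- tub: Loose white food tub, 150 (x) x 120 (y) mm, about 0.6 kg, on the shelf (height 0). Origin: centre of underside, z up; -x points to the orange-tab end. Lid: fixed grey centre panel 102 x 72 mm and white 22 mm corner squares, tops at 70 mm; between them along the rim four sections that press straight down, tops at 80 mm up, 72 mm shut (2 mm proud of the panel).
- seg_tab (a joint): Lid section: orange section with the pull tab, short -x end of the tub, 22 x 72 mm (its tab sticks out 15 mm to -x, 30 mm wide). Value: downward travel in the tub, 0 = up (open), 0.008 = fully shut. Snap action: it holds up until pushed with about 8 N, then gives way; let go before about 5 mm it springs back up, past that it snaps home and stays.
- tab_top (a point): Centre of the top face of the orange tab section; moves with it; at (-64, 0) mm in the tub's x, y; height 80 mm when up, 72 mm when shut. Axes parallel to the tub's.
- seg_far (a joint): Lid section: green section on the short end opposite the tab (+x end), 22 x 72 mm. Value: downward travel in the tub, 0 = up (open), 0.008 = fully shut. Snap action: it holds up until pushed with about 8 N, then gives way; let go before about 5 mm it springs back up, past that it snaps home and stays.
- far_top (a point): Centre of the top face of the green far section; moves with it; at (+64, 0) mm in the tub's x, y; height 80 mm when up, 72 mm when shut. Axes parallel to the tub's.
- seg_left (a joint): Lid section: green section on the long +y side, 102 x 22 mm. Value: downward travel in the tub, 0 = up (open), 0.008 = fully shut. Snap action: it holds up until pushed with about 8 N, then gives way; let go before about 5 mm it springs back up, past that it snaps home and stays.
- left_top (a point): Centre of the top face of the green left section; moves with it; at (0, +49) mm in the tub's x, y; height 80 mm when up, 72 mm when shut. Axes parallel to the tub's.
- seg_right (a joint): Lid section: green section on the long -y side, 102 x 22 mm. Value: downward travel in the tub, 0 = up (open), 0.008 = fully shut. Snap action: it holds up until pushed with about 8 N, then gives way; let go before about 5 mm it springs back up, past that it snaps home and stays.
- right_top (a point): Centre of the top face of the green right section; moves with it; at (0, -49) mm in the tub's x, y; height 80 mm when up, 72 mm when shut. Axes parallel to the tub's.
- mister: Bystander: amber mister bottle with a black spray head, 60 mm diameter, 146 mm tall, loose. Origin: centre of its underside.
- emitter: Bystander: white ceramic heat emitter standing on its flat face, steel screw base up, 80 mm diameter, 92 mm tall, loose. Origin: centre of its underside.
- hide: Bystander: grey stone-look resin hide (small arch), about 85 x 110 mm, 60 mm tall, loose. Origin: centre of its underside.
- dish: Bystander: green silicone dish, 90 mm diameter, 28 mm tall, loose. Origin: centre of its underside.

How it is judged (in metres and radians):
On the way, in this order (a step that is already met when the one before it is completed fails the run):
1. the three green sections are shut while the orange tab section is still up (value of joint each of seg_far, seg_left, seg_right above 0.0065 m and value of joint seg_tab below 0.003 m), for 0.2 s.
2. the orange tab section is shut last (value of joint each of seg_tab, seg_far, seg_left, seg_right above 0.0065 m), for 0.2 s.
At the end, for the whole second after the job is handed in: All four lid sections are pressed at least 6.5 of their 8 mm, the tub stands level and at rest on the shelf within 30 mm of where it began, and each bystander is within 20 mm of its starting place (all of step 2 and height (world z) of tub below 0.006 m and angle between tub's own z axis and vertical below 0.05 rad and distance of tub from where it was at the start of the episode below 0.03 m and linear speed of tub below 0.02 m/s and distance of each of mister, emitter, hide, dish from where it was at the start of the episode below 0.02 m); the robot touches nothing.
It fails at once if the tub is lifted (more than 12 mm) or tipped (more than about 11 degrees) (height (world z) of tub above 0.012 m or angle between tub's own z axis and vertical above 0.2 rad).
It fails at once if the tub is shoved more than 40 mm (distance of tub from where it was at the start of the episode above 0.04 m).
It fails at once if a bystander is moved more than 20 mm or tipped over (distance of any of mister, emitter, hide, dish from where it was at the start of the episode above 0.02 m or angle between any of mister, emitter, hide, dish's own z axis and vertical above 0.4 rad).
It also fails if it takes over 48 s, if anything falls off the work surface, if the arm or the gripper's body presses on something with over 40 N, if the wrist force passes 120 N, or if a joint passes its speed limit or range.

## Robot

A 7-joint arm with a two-finger parallel gripper is mounted at the origin on the work surface. World frame = base frame: x ahead of the robot, y to its left, z up, the work surface at z = 0. Lengths are in m, angles in degrees, forces in N, time in s.
With the tool pointing down it reaches from about 0.4 to 0.9 m from the base axis. Payload 5.6 kg.
Tool frame: the origin (TCP) lies between the finger pads; the fingertips stand robot.nose_length ahead of it and the grasp point (between the pads) lies 6 mm ahead of it (robot.nose_length is the distance from the TCP to the fingertips, in m); z points along the fingers, y is the line along which they close (so a half turn about z gives the same grasp; the last joint's range is limited). The gripper opens to 92 mm and grips with 3 to 60 N. Pads are 20 mm wide; open, the fingers measure 128 mm over their backs; the gripper's body (75 mm by 189 mm) begins 69 mm behind the grasp point.
Start: joints at [-70.989, 26.786, -0.665, 91.828, 0.344, 61.387, -3.226], TCP at [0.238, 0.605, 0.214] pointing down, gripper open.
Joint ranges: [-144.91, 144.91], [-17.63, 115.5], [-89.93, 88.59], [15.96, 139.68], [-74.01, 254.01], [8.47, 105.57], [-167.45, 167.45]. Speed limits (degrees/s): [147.25, 147.25, 180, 180, 180, 180, 180].

## Interface

Orientations are given as a 3x3 rotation matrix whose columns are the frame's x, y, z axes.
In Python, from workcell import robot, camera, camera_info gives the robot as it stands.
- The arm moves only by the shell command python3 -m handwheel 'ROWS' [OPENING]. ROWS is JSON, a list that holds one entry, the list of rows, each a list of 4 numbers: the shift along the tool's x, y, z in cm, then the turn about the tool's z in degrees. In form: [[[x, y, z, twist], ...]]. A call has 1 to 5 rows; each row is the pose to reach, as a shift and turn from the pose commanded when the call began, along the tool's axes at that moment; what a row does not reach only later rows make up. A row lasts 1/10 s, in which the tool goes at most 50 mm and 8.59 degrees, less where a joint would pass 70% of its speed; a pose out of reach is approached as far as the arm can. A call with a gripper value outside its range is refused whole. OPENING is the finger opening in cm, from 0 to 9.19, set as the call begins (- or left out, the last holds). The fingers move at their own pace and stop on an object; the grip force is fixed at half the most. Time passes only in rows, so rows that repeat a pose let the fingers close. It gives the time, the measured TCP pose, the force, the opening and the grip force at its end, in the units of the state.
- robot.get_state(): the state, without advancing time (a new reading comes with each control period).
- camera(name): name is "scene" or "top"; returns (picture, depth): 420x560x3 uint8, red, green, blue; 420x560 float32, m along the optical axis (not along the pixel's ray), 0 where there is no reading.
- camera_info(name): a dict with "fx", "fy", "cx", "cy" (pixels), "rvec" (rotation vector, rad) and "tvec" (3), from world to camera coordinates, as OpenCV has them. Camera axes: x right, y down, z forward; pixel columns grow to the right and rows downward; lengths in m; the calibration is good to about 2 mm. A picture is of the moment at which its call begins. camera_info takes no time and is no camera call.
- robot.sign_off(): hands the job in; it is judged then, once.
The state is a dict: "time_s": time; "q": joint angles; "qvel": joint speeds; "joint_efforts": joint torques, N m; "tcp_pos": TCP position; "ee_rot": TCP orientation; "wrist_force": force on the tool from outside, world axes, zero at the start; "torque": the same for the moment, N m; "width": finger opening in m; "grasp_force": force on a finger pad.
Only numpy, scipy, OpenCV 4.12 (cv2) and the standard library are available. Lean on these libraries where they do the work, as an engineer would, in place of code of your own. Each camera call takes 0.05 s, during which the arm holds its last target. There are 200 camera calls.

## Working session

There is one attempt and no reset: what is moved stays moved. The work goes in short steps, Python scripts to look and compute and a shell command to move; the robot and the scene stay as the last step left them, time stands still between calls to the robot, and variables do not carry over. Pictures are saved under pics/ and viewed, at most 10 in all, crops included, and the job is handed in when it is done.

```bash
mkdir -p pics; cat > h.py <<'E'
import numpy as np,cv2
from workcell import robot,camera,camera_info
def pts(name,depth):
    c=camera_info(name);R=cv2.Rodrigues(np.array(c['rvec'],float))[0];t=np.array(c['tvec'],float).ravel()
    v,u=np.mgrid[:depth.shape[0],:depth.shape[1]]
    P=np.stack([(u-c['cx'])/c['fx']*depth,(v-c['cy'])/c['fy']*depth,depth],-1)
    return (P-t)@R
E
python3 - <<'E'
from h import *
for n in('scene','top'):
    im,d=camera(n);np.savez('pics/'+n,im=im,d=d);cv2.imwrite(f'pics/{n}0.png',im[:,:,::-1])
s=robot.get_state();print(robot.nose_length,{k:np.round(s[k],4).tolist() for k in('time_s','tcp_pos','ee_rot','wrist_force','width')})
E
```

```text
0.025 {'time_s': 0.1, 'tcp_pos': [0.2378, 0.6044, 0.2135], 'ee_rot': [[-0.9306, 0.3661, -0.0005], [0.3661, 0.9306, -0.0015], [-0.0001, -0.0016, -1.0]], 'wrist_force': [-0.4897, -0.2896, -0.6427], 'width': 0.0917}
```

View pics/top0.png

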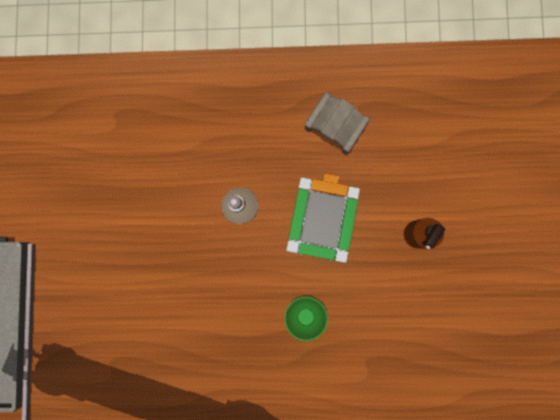

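View pics/scene0.png

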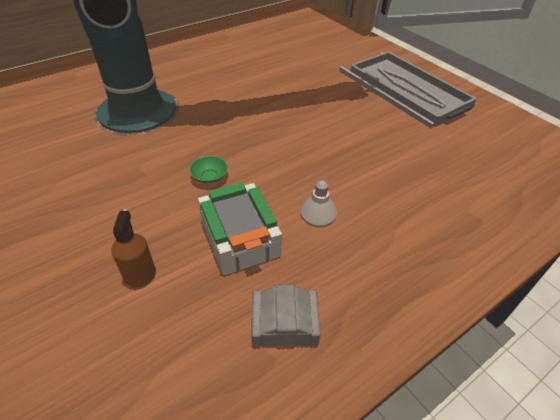

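The top view shows the tub centred near pixel (324,220), with its orange tab at (330,186). Around it are the hide (337,122), emitter (239,205), mister (425,235) and dish (306,318). Next I measure positions.

```bash
python3 - <<'E'
from h import *
for n in('top','scene'):
    z=np.load(f'pics/{n}.npz');P=pts(n,z['d']);hsv=cv2.cvtColor(z['im'],cv2.COLOR_RGB2HSV);H,S,V=cv2.split(hsv)
    roi=np.zeros(H.shape,bool)
    if n=='top': roi[165:275,280:370]=1
    else: roi[180:255,195:290]=1
    hz=(P[...,2]>.06)&(P[...,2]<.1)
    C={}
    for name,m,k in(('green',(H>45)&(H<80)&(S>120),3),('orange',(H>5)&(H<18)&(S>180)&(V>150),1)):
        N,L,st,ce=cv2.connectedComponentsWithStats((m&roi&hz).astype(np.uint8))
        for i in sorted(range(1,N),key=lambda i:-st[i,4])[:k]:
            q=P[L==i];r=cv2.minAreaRect(q[:,:2].astype(np.float32)*1000)
            print(n,name,st[i,4],np.round(ce[i]),np.round(np.median(q,0),4),'rect',np.round(r[0],1),np.round(r[1],1),round(r[2],1))
    if n=='top':
        for nm,(a,b,c,d) in dict(hide=(85,160,295,375),emitter=(180,230,215,265),mister=(210,255,398,450),dish=(290,345,280,335)).items():
            q=P[a:b,c:d].reshape(-1,3);q=q[q[:,2]>.012];print(nm,np.round(q.min(0),3),np.round(q.max(0),3))
E
```

```text
top green 512 [348. 224.] [ 0.5485 -0.0487  0.0801] rect [549.5 -48.8] [20.1 98.4] 78.2
top green 489 [298. 214.] [0.5697 0.0473 0.0803] rect [569.7  47.1] [19.4 98. ] 78.1
top green 343 [317. 251.] [0.4966 0.0119 0.0802] rect [496.5  11.8] [68.4 19.4] 77.9
top orange 492 [330. 185.] [ 0.6249 -0.0162  0.0796] rect [629.2 -16.3] [68.8 36.4] 78.1
hide [ 0.507 -0.103  0.013] [0.827 0.038 0.953]
emitter [0.507 0.038 0.012] [0.633 0.211 0.953]
mister [ 0.499 -0.23   0.012] [0.557 0.038 0.953]
dish [ 0.316 -0.007  0.012] [0.507 0.081 0.953]
scene green 233 [213. 218.] [ 0.5479 -0.0481  0.0797] rect [548.  -48.8] [18.8 93.3] 78.2
scene green 170 [227. 190.] [0.4975 0.0115 0.0798] rect [498.4  12.3] [67.9 19. ] 79.1
scene green 80 [256. 196.] [0.5454 0.0504 0.0795] rect [546.3  51.2] [17.2 45.8] 80.4
```

```bash
cat > go.py <<'E'
import sys
from h import *
T=dict(far=(.4970,.0123),left=(.5490,-.0488),right=(.5697,.0471),tab=(.6222,-.0141))
s=robot.get_state();R=np.array(s['ee_rot']);p=np.array(s['tcp_pos'])
print('t',s['time_s'],'tip',np.round(p[0],4),np.round(p[1],4),np.round(p[2]-robot.nose_length,4),'F',np.round(s['wrist_force'],1),'w',round(s['width'],4),'yang',round(np.degrees(np.arctan2(R[1,1],R[0,1])),2),'q7',round(s['q'][6],1))
for k,(x,y) in T.items(): print(k,np.round(100*R.T@(np.array([x,y,p[2]])-p),2))
E
python3 go.py
```

```text
t 0.1 tip 0.2378 0.6044 0.1885 F [-0.5 -0.3 -0.6] w 0.0917 yang 68.53 q7 -3.2
far [-45.8  -45.61   0.08]
left [-52.87 -49.39   0.08]
right [-51.29 -39.71   0.07]
tab [-58.41 -43.48   0.07]
```

```bash
python3 -m handwheel '[[[-3,-3,0,-2],[-6,-6,0,-4],[-9,-9,0,-6],[-12,-12,0,-8],[-15,-15,0,-9.5]]]' 0; python3 go.py
```

```text
time_s: 0.6
tcp_pos: [0.323, 0.4085, 0.214]
ee_rot: [[-0.979, 0.206, -0.0], [0.206, 0.979, -0.0], [0.0, -0.001, -1.0]]
wrist_force: [0.4, 0.0, -0.1]
width: 0.0542
grasp_force: 0.0
t 0.6 tip 0.323 0.4085 0.189 F [ 0.4  0.  -0.1] w 0.0542 yang 78.1 q7 22.8
far [-2.520e+01 -3.518e+01  2.000e-02]
left [-3.154e+01 -4.008e+01  2.000e-02]
right [-3.159e+01 -3.027e+01  1.000e-02]
tab [-3.799e+01 -3.518e+01  1.000e-02]
```

```bash
python3 -m handwheel '[[[-2.5,-3.5,0,0],[-5,-7,0,0],[-7.5,-10.5,0,0],[-10,-14,0,0],[-12.5,-17.5,0,0]]]' >/dev/null; python3 go.py|head -2;  python3 -m handwheel '[[[-2.5,-3.5,0,0],[-5,-7,0,0],[-7.5,-10.5,0,0],[-10,-14,0,0],[-12.5,-17.5,0,0]]]' >/dev/null; python3 go.py
```

```text
t 1.1 tip 0.4088 0.2114 0.1892 F [-0.2  0.3 -0.1] w 0.0141 yang 78.02 q7 48.0
far [-12.76 -17.65  -0.  ]
t 1.6 tip 0.4948 0.0144 0.1892 F [ 1.1  0.6 -0.6] w 0.0003 yang 78.03 q7 76.9
far [-0.26 -0.16 -0.  ]
left [-6.62 -5.06 -0.  ]
right [-6.65  4.75 -0.  ]
tab [-13.06  -0.15  -0.  ]
```

```bash
python3 -m handwheel '[[[-0.25,-0.15,3,0],[-0.25,-0.15,6,0],[-0.25,-0.15,8.5,0],[-0.25,-0.15,10,0],[-0.25,-0.15,10,0]]]' >/dev/null; python3 go.py; python3 - <<'E'
from h import *
im,d=camera('scene');cv2.imwrite('pics/s1.png',cv2.resize(im[130:280,150:350,::-1],None,fx=3,fy=3))
E
```

```text
t 2.1 tip 0.4948 0.0138 0.0871 F [-0.8  0.3 -0.4] w 0.0004 yang 78.01 q7 80.6
far [-0.25 -0.11 -0.  ]
left [-6.6  -5.   -0.02]
right [-6.64  4.81 -0.04]
tab [-13.04  -0.09  -0.06]
```

View pics/s1.png

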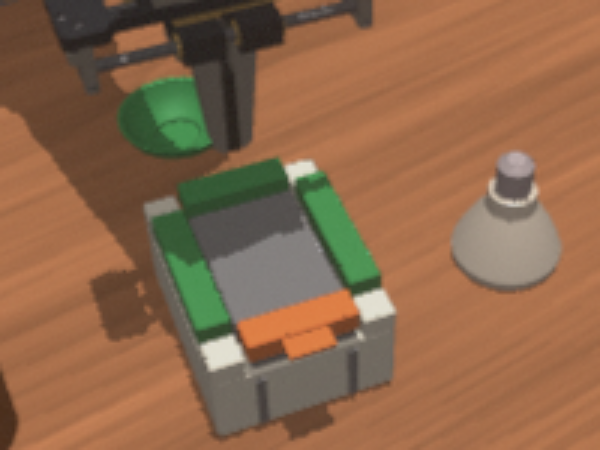

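The crop shows the closed fingertips ending at about crop (235,150), which is full-image pixel (228,180). They look slightly behind the far green section, so I check by projection.

```bash
python3 - <<'E'
from h import *
c=camera_info('scene');K=np.array([[c['fx'],0,c['cx']],[0,c['fy'],c['cy']],[0,0,1]])
q=np.array([[.4948,.0138,.087],[.497,.0123,.08],[.4948,.0138,.107]])
print(np.round(cv2.projectPoints(q,np.array(c['rvec'],float),np.array(c['tvec'],float),K,None)[0][:,0],1))
im,d=camera('scene');P=pts('scene',d)
for u,v in((226,179),(229,178),(230,176),(228,172)):print(u,v,P[v,u].round(4))
im,d=camera('top');P=pts('top',d);print(P[200:300:6,318].round(3).tolist())
E
python3 go.py|head -1
```

```text
[[226.9 185.6]
 [227.  189.1]
 [226.1 178.2]]
226 179 [0.5081 0.007  0.1185]
229 178 [0.5069 0.0141 0.1166]
230 176 [0.5097 0.0153 0.1232]
228 172 [0.5087 0.0124 0.1341]
[[0.598, 0.008, 0.067], [0.586, 0.008, 0.068], [0.574, 0.008, 0.068], [0.562, 0.008, 0.074], [0.531, 0.022, 0.468], [0.524, 0.022, 0.475], [0.517, 0.023, 0.479], [0.511, 0.023, 0.482], [0.505, 0.023, 0.486], [0.499, 0.024, 0.503], [0.493, 0.024, 0.509], [0.488, 0.024, 0.516], [0.482, 0.025, 0.523], [0.507, 0.038, 0.953], [0.472, 0.025, 0.532], [0.467, 0.026, 0.539], [0.462, 0.026, 0.544]]
t 2.25 tip 0.4972 0.0141 0.0899 F [-0.4 -0.   0. ] w 0.0006 yang 78.02 q7 80.6
```

```bash
python3 - <<'E'
from h import *
im,d=camera('scene');P=pts('scene',d)
for v in range(174,196):print(v,im[v,227],P[v,227].round(4),im[v,231],P[v,231].round(4))
E
```

```text
174 [42 35 29] [0.508  0.0102 0.1296] [71 64 58] [0.5093 0.018  0.1268]
175 [40 33 29] [0.509  0.0095 0.1282] [73 64 58] [0.5097 0.0176 0.1247]
176 [43 36 31] [0.5085 0.0095 0.1253] [69 63 56] [0.51   0.0172 0.1225]
177 [43 36 30] [0.509  0.0091 0.1233] [70 63 56] [0.5082 0.0179 0.1182]
178 [45 40 32] [0.5082 0.0093 0.12  ] [91 70 58] [0.5108 0.0164 0.1183]
179 [63 50 40] [0.5078 0.0092 0.1172] [136  93  66] [ 0.3945  0.0747 -0.003 ]
180 [114  79  56] [0.5073 0.0093 0.1142] [157 105  71] [ 0.397   0.0733 -0.0035]
181 [158 104  70] [ 0.3977  0.0623 -0.0005] [160 107  74] [ 0.4028  0.0701 -0.0007]
182 [158 104  71] [ 0.3994  0.0612 -0.0018] [156 104  71] [ 0.4053  0.0686 -0.0011]
183 [156 103  70] [ 4.039e-01  5.880e-02 -2.000e-04] [162 108  74] [ 4.089e-01  6.660e-02 -4.000e-04]
184 [154 104  69] [0.4084 0.0564 0.0014] [153 106  70] [ 0.4106  0.0654 -0.0017]
185 [145 101  69] [ 0.4088  0.0559 -0.0011] [94 95 60] [0.4887 0.0261 0.0774]
186 [90 92 57] [0.489  0.0168 0.0798] [54 91 55] [0.4933 0.0236 0.0795]
187 [52 90 53] [0.4919 0.0152 0.0802] [53 91 53] [0.4952 0.0224 0.0789]
188 [55 91 55] [0.4943 0.0138 0.0801] [55 91 55] [0.4988 0.0204 0.08  ]
189 [53 91 55] [0.4962 0.0126 0.0794] [55 92 54] [0.5011 0.019  0.0798]
190 [54 91 55] [0.4984 0.0113 0.0791] [54 91 52] [0.503  0.0179 0.0792]
191 [54 92 54] [0.502  0.0093 0.0803] [54 92 55] [0.506  0.0161 0.0798]
192 [56 91 56] [0.5043 0.008  0.0801] [52 88 54] [0.5079 0.015  0.0792]
193 [54 89 53] [0.5073 0.0063 0.0807] [51 77 47] [0.5083 0.0146 0.0769]
194 [52 80 50] [0.5068 0.0063 0.0775] [52 74 47] [0.5088 0.0141 0.0748]
195 [51 74 48] [0.5067 0.0062 0.0747] [48 72 44] [0.5094 0.0136 0.0728]
```

The finger bottom is imaged at z≈0.114, about TCP height, rather than 25 mm below it. That makes the stated nose length doubtful, so I approach slowly and find contact by force.

```bash
python3 -m handwheel '[[[0,0.15,0.4,0],[0,0.15,0.7,0],[0,0.15,0.9,0],[0,0.15,1.1,0],[0,0.15,1.2,0]]]' >/dev/null; python3 go.py|head -2;
```

```text
t 2.8 tip 0.4969 0.0156 0.0771 F [ 0.1 -0.5 -0.5] w 0.0004 yang 78.02 q7 80.9
far [-0.08 -0.32  0.  ]
```

```bash
python3 -m handwheel '[[[0,-0.3,0.5,0],[0,-0.3,1,0],[0,-0.3,1.5,0],[0,-0.3,1.8,0],[0,-0.3,1.8,0]]]' >/dev/null; python3 go.py|head -2;python3 -m handwheel '[[[0,0,0.2,0],[0,0,0.3,0],[0,0,0.4,0]]]' >/dev/null; python3 go.py|head -2;
```

```text
t 3.3 tip 0.496 0.0126 0.0587 F [-0.1 -0.1  0.1] w 0.0003 yang 78.02 q7 82.0
far [-0.1  -0.01 -0.  ]
t 3.6 tip 0.4965 0.0127 0.0553 F [-0.6  0.7 -0.2] w 0.0004 yang 78.03 q7 82.2
far [-0.05 -0.03  0.  ]
```

```bash
for i in 1 2 3; do python3 -m handwheel '[[[0,0,0.1,0],[0,0,0.2,0],[0,0,0.2,0]]]' | grep -E "tcp_pos|wrist"; done
```

```text
tcp_pos: [0.4965, 0.0127, 0.0788]
wrist_force: [-1.5, 0.0, 5.5]
tcp_pos: [0.4965, 0.0127, 0.0763]
wrist_force: [-0.4, 0.3, 1.1]
tcp_pos: [0.4962, 0.0126, 0.074]
wrist_force: [-0.3, -0.6, 0.0]
```

```bash
for i in 1 2; do python3 -m handwheel '[[[0,0,0.1,0],[0,0,0.2,0],[0,0,0.2,0]]]' | grep -E "tcp_pos|wrist"; done
```

```text
tcp_pos: [0.4964, 0.0126, 0.0723]
wrist_force: [-0.8, 0.3, 0.4]
tcp_pos: [0.4965, 0.0127, 0.0719]
wrist_force: [-5.0, -1.2, 18.3]
```

Far is shut, with contact at TCP z≈0.0795 and solid at 0.072. I rise and go to the right section.

```bash
python3 -m handwheel '[[[0,0,-2.5,0],[0,0,-3.5,0],[-3,2,-3.5,0],[-6.6,4.8,-3.5,0],[-6.6,4.8,-3.5,0]]]' >/dev/null; python3 go.py;  python3 -m handwheel '[[[0,0,0,0],[0,0,0.8,0],[0,0,1.6,0],[0,0,2.2,0],[0,0,2.2,0]]]' >/dev/null; python3 go.py
```

```text
t 5.6 tip 0.5756 0.0494 0.0805 F [-0.4  0.6 -0.9] w 0.0003 yang 78.25 q7 79.1
far [ 6.94 -5.23 -0.04]
left [  0.61 -10.15  -0.03]
right [ 0.53 -0.34 -0.  ]
tab [-5.85 -5.26  0.01]
t 6.1 tip 0.5697 0.0455 0.0571 F [-0.8  0.3  0. ] w 0.0003 yang 77.99 q7 79.7
far [ 6.42 -4.76  0.02]
left [ 0.06 -9.65  0.01]
right [ 0.03  0.16 -0.  ]
tab [-6.38 -4.74 -0.01]
```

```bash
python3 -m handwheel '[[[0,0.15,0.2,0],[0,0.15,0.3,0],[0,0.15,0.4,0],[0,0.15,0.5,0],[0,0.15,0.6,0]]]' | grep -E "tcp_pos|wrist"; for i in 1 2 3; do python3 -m handwheel '[[[0,0,0.1,0],[0,0,0.2,0],[0,0,0.2,0]]]' | grep -E "tcp_pos|wrist"; done
```

```text
tcp_pos: [0.5714, 0.0476, 0.0781]
wrist_force: [-1.4, -0.1, 3.8]
tcp_pos: [0.5712, 0.0473, 0.0751]
wrist_force: [0.0, 0.3, -0.6]
tcp_pos: [0.5711, 0.0473, 0.073]
wrist_force: [0.5, 0.0, -0.0]
tcp_pos: [0.5714, 0.0473, 0.0722]
wrist_force: [-3.0, 0.3, 7.1]
```

```bash
python3 -m handwheel '[[[0,0,0.1,0],[0,0,0.1,0]]]' | grep -E "tcp_pos|wrist"; python3 -m handwheel '[[[0,0,-3,0],[0,0,-6,-8],[0,0,-6,-16],[0,0,-6,-24],[0,0,-6,-32]]]' | grep -E "tcp_pos|wrist"; python3 go.py
```

```text
tcp_pos: [0.5714, 0.0474, 0.0721]
wrist_force: [-5.2, 0.4, 14.3]
tcp_pos: [0.5713, 0.0475, 0.1306]
wrist_force: [0.2, -0.2, 0.3]
t 8.2 tip 0.5713 0.0475 0.1056 F [ 0.2 -0.2  0.3] w 0.0006 yang 110.36 q7 106.7
far [ 8.19 -0.71 -0.01]
left [ 5.44 -8.25 -0.  ]
right [ 0.17  0.02 -0.  ]
tab [-2.63 -7.54  0.  ]
```

```bash
python3 -m handwheel '[[[0,0,0,-8],[0,0,0,-16],[0,0,0,-24],[0,0,0,-32],[0,0,0,-40]]]' | grep -E "tcp_pos|wrist"; python3 -m handwheel '[[[0,0,0,-8],[0,0,0,-12],[0,0,0,-12]]]' >/dev/null;  python3 go.py
```

```text
tcp_pos: [0.5712, 0.0473, 0.1302]
wrist_force: [-0.5, -0.2, -1.3]
t 9.0 tip 0.5712 0.0472 0.1052 F [ 0.6 -0.6  0.3] w 0.0004 yang 162.01 q7 152.5
far [ 5.61  5.98 -0.  ]
left [ 9.82 -0.85 -0.  ]
right [0.06 0.14 0.  ]
tab [ 4.25 -6.74 -0.  ]
```

Also check the tub has not moved, then go to left.

```bash
python3 -m handwheel '[[[4.5,-0.4,0,0],[9,-0.8,0,0],[9.8,-0.85,1,0],[9.8,-0.85,3,0],[9.8,-0.85,3.8,0]]]' | grep -E "tcp_pos|wrist"; python3 -m handwheel '[[[0,0,0.7,0],[0,0,0.7,0]]]'>/dev/null; python3 go.py; python3 - <<'E'
from h import *
im,d=camera('scene');cv2.imwrite('pics/s2.png',cv2.resize(im[130:310,80:350,::-1],None,fx=2.5,fy=2.5))
E
```

```text
tcp_pos: [0.5481, -0.0487, 0.0908]
wrist_force: [-0.4, 0.3, 0.4]
t 9.7 tip 0.5487 -0.0477 0.0595 F [-0.1  0.3  1. ] w 0.0 yang 162.06 q7 162.4
far [-4.11  6.77  0.01]
left [ 0.1  -0.06 -0.  ]
right [-9.66  0.92 -0.  ]
tab [-5.46 -5.96 -0.01]
```

View pics/s2.png

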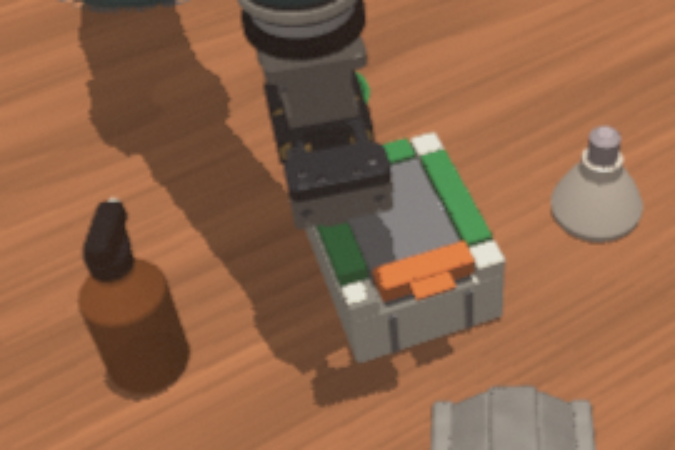

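The view shows the right section flush, near (460,195). The orange section is still up at (425,265), the gripper is over the left section near (340,215), and the mister at (130,300) is clear. I press left.

```bash
python3 -m handwheel '[[[0.1,0,0.3,0],[0.1,0,0.5,0],[0.1,0,0.6,0],[0.1,0,0.7,0],[0.1,0,0.8,0]]]' | grep -E "tcp_pos|wrist"; for i in 1 2 3; do python3 -m handwheel '[[[0,0,0.1,0],[0,0,0.2,0],[0,0,0.2,0]]]' | grep -E "tcp_pos|wrist"; done; python3 go.py|head -1
```

```text
tcp_pos: [0.5491, -0.0493, 0.0782]
wrist_force: [-1.6, -0.1, 4.8]
tcp_pos: [0.5487, -0.0494, 0.0751]
wrist_force: [0.3, 0.1, 0.2]
tcp_pos: [0.5486, -0.0495, 0.073]
wrist_force: [-0.1, 0.2, -0.2]
tcp_pos: [0.5488, -0.0494, 0.0721]
wrist_force: [-2.4, 0.5, 7.2]
t 11.15 tip 0.5488 -0.0494 0.0471 F [-2.4  0.5  7.2] w 0.0004 yang 162.02 q7 162.5
```

```bash
python3 -m handwheel '[[[0,0,0.1,0],[0,0,0.1,0]]]' | grep -E "tcp_pos|wrist"; python3 -m handwheel '[[[0,0,-3,0],[0,0,-5,0],[-2.5,-3,-5,0],[-5.5,-5.9,-5,0],[-5.5,-5.9,-5,0]]]' | grep -E "tcp_pos|wrist"; python3 -m handwheel '[[[0,0,0,0],[0,0,0,0]]]'>/dev/null; python3 go.py;python3 - <<'E'
from h import *
im,d=camera('scene');P=pts('scene',d);H,S,V=cv2.split(cv2.cvtColor(im,cv2.COLOR_RGB2HSV))
roi=np.zeros(H.shape,bool);roi[180:255,195:290]=1
for nm,m in(('g',(H>45)&(H<80)&(S>90)),('o',(H>5)&(H<18)&(S>180)&(V>150))):
    N,L,st,ce=cv2.connectedComponentsWithStats((m&roi&(P[...,2]>.06)&(P[...,2]<.1)).astype(np.uint8))
    for i in range(1,N):
        if st[i,4]>15:q=P[L==i];print(nm,st[i,4],np.median(q,0).round(4),np.percentile(q[:,2],[25,75,90]).round(4))
cv2.imwrite('pics/s3.png',cv2.resize(im[130:280,150:350,::-1],None,fx=3,fy=3))
E
```

```text
tcp_pos: [0.5489, -0.0494, 0.072]
wrist_force: [-4.5, 0.7, 14.9]
tcp_pos: [0.6259, -0.0114, 0.1206]
wrist_force: [-0.7, 0.6, -0.5]
t 12.05 tip 0.6206 -0.0162 0.0948 F [-0.3 -0.  -0.1] w 0.0007 yang 161.98 q7 159.2
far [ 1.12 12.64  0.02]
left [5.32 5.8  0.01]
right [-4.44  6.8   0.  ]
tab [-0.24 -0.08 -0.  ]
g 137 [ 0.4956 -0.0063  0.0714] [0.0704 0.072  0.0726]
g 448 [ 0.5546 -0.0509  0.0715] [0.0709 0.0722 0.0729]
g 62 [0.614  0.0358 0.0712] [0.0705 0.072  0.0725]
```

View pics/s3.png

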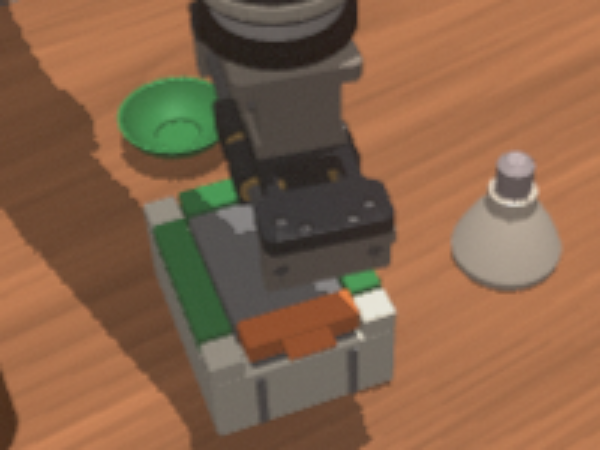

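All three green sections read about 72 mm (shut), and the orange one at crop (300,320) is still up. I press the tab section.

```bash
python3 -m handwheel '[[[-0.2,-0.1,1.5,0],[-0.2,-0.1,3,0],[-0.2,-0.1,3.6,0],[-0.2,-0.1,3.8,0],[-0.2,-0.1,3.8,0]]]' | grep -E "tcp_pos|wrist"; python3 -m handwheel '[[[0,0,0.2,0],[0,0,0.3,0],[0,0,0.4,0],[0,0,0.5,0],[0,0,0.6,0]]]' | grep -E "tcp_pos|wrist"; for i in 1 2 3; do python3 -m handwheel '[[[0,0,0.1,0],[0,0,0.2,0],[0,0,0.2,0]]]' | grep -E "tcp_pos|wrist"; done; python3 go.py|head -1
```

```text
tcp_pos: [0.6231, -0.0138, 0.0816]
wrist_force: [0.2, 0.3, 0.6]
tcp_pos: [0.6239, -0.0137, 0.0775]
wrist_force: [-1.4, -0.6, 4.2]
tcp_pos: [0.6232, -0.0137, 0.0739]
wrist_force: [0.3, -0.5, 0.5]
tcp_pos: [0.6234, -0.0137, 0.0723]
wrist_force: [-0.2, -0.1, 1.2]
tcp_pos: [0.6235, -0.0137, 0.0721]
wrist_force: [-4.3, 0.0, 12.6]
t 14.0 tip 0.6235 -0.0137 0.0471 F [-4.3  0.  12.6] w 0.0004 yang 162.02 q7 158.9
```

```bash
python3 -m handwheel '[[[0,0,0,0],[0,0,-3,0],[0,0,-7,0],[0,0,-11,0],[0,0,-14,0]]]' | grep -E "tcp_pos|wrist"; python3 -m handwheel '[[[0,0,0,0],[0,0,0,0],[0,0,0,0]]]'>/dev/null; python3 - <<'E'
from h import *
print(robot.get_state()['wrist_force'])
im,d=camera('scene');P=pts('scene',d);H,S,V=cv2.split(cv2.cvtColor(im,cv2.COLOR_RGB2HSV))
roi=np.zeros(H.shape,bool);roi[180:255,195:290]=1
for nm,m in(('g',(H>45)&(H<80)&(S>90)),('o',(H>5)&(H<18)&(S>180))):
    N,L,st,ce=cv2.connectedComponentsWithStats((m&roi&(P[...,2]>.06)&(P[...,2]<.1)).astype(np.uint8))
    for i in range(1,N):
        if st[i,4]>15:q=P[L==i];print(nm,st[i,4],np.median(q,0).round(4),np.percentile(q[:,2],[25,75,90]).round(4))
cv2.imwrite('pics/s4.png',im[:,:,::-1])
E
```

```text
tcp_pos: [0.6241, -0.0137, 0.2128]
wrist_force: [-0.8, 0.0, 0.3]
[ 0.44917961 -0.09908035 -0.7437961 ]
g 719 [ 0.5248 -0.0431  0.0713] [0.0707 0.0721 0.0727]
g 420 [0.5745 0.0445 0.0714] [0.0707 0.072  0.0727]
```

View pics/s4.png

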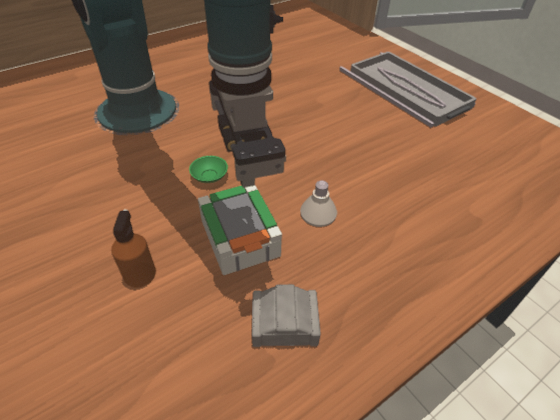

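The tub is unmoved, the bystanders are in place and the gripper is clear. The orange section at (250,241) is in shadow and missed the mask, so I read its height directly.

```bash
python3 - <<'E'
from h import *
im,d=camera('scene');P=pts('scene',d)
q=P[225:255,225:285].reshape(-1,3)-[.6222,-.0141,0];u=q[:,:2]@[-.978,.208];v=q[:,:2]@[-.208,-.978]
z=q[(abs(u)<8)&(abs(v)<30),2];print(len(z),np.percentile(z,[10,50,90]).round(4))
if len(z)>30 and .069<np.median(z)<.074: print(robot.sign_off())
E
```

```text
1800 [0.0252 0.069  0.0718]
```

```bash
python3 - <<'E'
from h import *
im,d=camera('scene');P=pts('scene',d)
q=P[225:255,225:285].reshape(-1,3)-[.6222,-.0141,0];u=q[:,:2]@[-.978,.208];v=q[:,:2]@[-.208,-.978]
z=q[(abs(u)<.008)&(abs(v)<.03)&(q[:,2]>.05),2];print(len(z),np.percentile(z,[10,50,90]).round(4))
if len(z)>30 and .069<np.median(z)<.074: print(robot.sign_off())
E
```

```text
223 [0.0705 0.0716 0.0729]
the job is handed in; nothing more can be done
None
```

All four lid sections are pressed shut, the three green ones first and the orange tab last, with the tub and the objects around it showing no visible shift in the last picture; the job is handed in, and no verdict came back.

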